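Check the balance, then weigh a sample pot

ROBOT

A 6-joint arm with a two-finger parallel gripper is mounted at the origin on a cart in front of the work surface, level with it; the furniture and walls round the work are solid. World frame = base frame: x ahead of the robot, y to its left, z up, the work surface at z = 0. Lengths are in m, angles in degrees, forces in N, time in s.
With the tool pointing down it reaches from about 0.325 to 0.75 m from the base axis. Payload 7.6 kg.
Tool frame: the origin (TCP) lies at the very end of the fingers, on their centre line; the grasp point (between the pads) lies 19 mm behind it; z points along the fingers, y is the line along which they close (so a half turn about z gives the same grasp; the last joint's range is limited). The gripper opens to 85 mm and grips with 20 to 120 N. Pads are 22 mm wide; open, the fingers measure 114 mm over their backs; the gripper's body (76 mm by 85 mm) begins 54 mm behind the grasp point. The pads swing forward as they close: fully open they stand 13 mm farther back than shut.
Start: joints at [-80.403, 2.991, 80.254, -0, 96.75, -4.028], TCP at [0.124, -0.51, 0.231] pointing down, gripper open.
Joint ranges: [-166.34, 166.34], [-52.06, 124.39], [6.96, 135.62], [-60.46, 240.46], [14.63, 156.25], [-167.68, 167.68]. Speed limits (degrees/s): [147.25, 147.25, 172.46, 180, 180, 180].

INTERFACE

Orientations are given as a 3x3 rotation matrix whose columns are the frame's x, y, z axes.
In Python, from rig import sense, read_camera, camera_info, finish_job, find_in, regions_of gives the robot as it stands. The module is installed in compiled form; this text tells all that it offers.
- The arm moves only by the tool play_rows, never from a script. Its argument "moves" is one flat list of numbers, 5 for each row, row after row: the opening, from -1 (shut) to 1 (fully open), then the shift along the world's x, y, z normalised to -1 to 1, where 1 is 0.75 m, then the turn about the world's z normalised to -1 to 1, where 1 is 90 degrees. In form: [gripper, tx, ty, tz, turn, gripper, tx, ty, tz, turn, ...]. A call has 1 to 20 rows; each row is the pose to reach, as a shift and turn from the pose commanded when the call began; what a row does not reach only later rows make up. A row lasts 1/8 s, in which the tool goes at most 62.5 mm and 10.7 degrees, less where a joint would pass 70% of its speed; a pose out of reach is approached as far as the arm can. A call with a number of a shift or a turn outside -1 to 1 is refused whole. A call with a gripper value outside its range is refused whole. The fingers move at their own pace and stop on an object; "grip_force" is the grip in N (left out, the last holds). Time passes only in rows, so rows that repeat a pose let the fingers close. It gives the time, the measured TCP pose, the force, the opening and the grip force at its end, in the units of the state.
- sense(): the state, without advancing time (a new reading comes with each control period).
- read_camera(name): name is "scene" or "top" or "wrist"; returns (picture, depth): 480x640x3 uint8, red, green, blue; 480x640 float32, m along the optical axis (not along the pixel's ray), 0 where there is no reading.
- camera_info(name): a dict with "fx", "fy", "cx", "cy" (pixels), "distortion" ([k1, k2, p1, p2, k3] as OpenCV has them; the pictures are not rectified), "xyz" and "orientation" of the camera in the world. Camera axes: x right, y down, z forward; pixel columns grow to the right and rows downward; lengths in m; the calibration is good to about 2 mm. A picture is of the moment at which its call begins: read the wrist's pose just before it. camera_info takes no time and is no camera call; for the wrist camera it gives the pose at the moment of the call.
- finish_job(): hands the job in; it is judged then, once.
Trained networks look in the newest picture that a camera, given by its name, has taken for a name from the list of things; names that differ only in an ending like _2 or _b are one class to them, and where a whole thing is asked for, a point or a joint stands for the part that bears it (a point fixed in the world has none). Each returns a list of dicts, best first, with "confidence" (0 to 1); they miss things now and then, are a little off and sometimes report something else, mostly with a low value. They report only what shows in the picture. A call takes as long as a camera call.
- find_in(camera, name): "position" ([x, y, z] in m, in world coordinates, good to about 4 mm: the middle of the surface that is visible of it).
- regions_of(camera, name): "mask" (480x640 bool, what is visible of it).
The state is a dict: "clock": time; "joint_positions": joint angles; "joint_vel": joint speeds; "joint_torque": joint torques, N m; "eef_pos": TCP position; "ee_rot": TCP orientation; "wrist_force": force on the tool from outside, world axes, zero at the start; "moment": the same for the moment, N m; "grip_width": finger opening in m; "gripper_force": force on a finger pad.
Only numpy, scipy, OpenCV 4.12 (cv2) and the standard library are available. Lean on these libraries where they do the work, as an engineer would, in place of code of your own. Each camera call takes 0.05 s, during which the arm holds its last target. There are 200 camera calls.

TASK

Check the little balance and then weigh the dark green paint sample pot. Lift the clear hood up to its stop, set the steel check weight gently upright in the middle of the pan, let go and let it settle, then put it back in the well of its wooden block. Then set the dark green pot gently upright in the middle of the pan and close the hood fully over it, never pressing the pan down onto its stop and leaving the mint pot, the pink pot and the mug where they stand.

Things in the scene. Friction and masses are not known exactly. Their poses are not given: they have to be found in the camera images.
- balance: white precision balance, fixed to the desk, 240 x 176 mm, its body 46 mm high. Origin on the desk under the centre of the pan; +x points to its back (the hinge side), +z up. Its sloping console with the display reaches 140 mm in front (-x) of the origin.
- pan_top (a point): centre of the top face of the round steel pan, 110 mm in diameter with two engraved centring rings, 66 mm above the desk when unloaded; it sinks straight down on a spring. The open hood's lower front edge overhangs it, right above the pan's centre and 196 mm above the desk: too low for a vertical gripper, so reach in from the front with the tool tilted 30 to 45 degrees.
- pan (a joint): how far the sprung pan is pressed down, m: 0 unloaded, about 0.0025 per 100 g, stop at 0.012
- hood (a joint): opening angle of the clear hood, rad: 0 fully closed, 1.05 (60 degrees) at its stop; a stiff hinge holds it wherever it is left; it may stand slightly ajar at the start. The hood is a box of 3 mm clear plastic, open below, 172 mm long (x), 160 mm wide (y), 96 mm high, hinged along the lower edge of its rear wall; closed, its roof is 143 mm above the desk.
- hood_handle (a point): grip point of the hood's black lifting lip: 26 mm wide (along the balance's y), 36 mm long, 8 mm thick, standing out at 45 degrees (forward and up when closed) from the middle of the hood's upper front edge. The point is 26 mm out from that edge, 10 mm from the lip's end. It turns with the hood (its x axis runs along the roof to the hinge side, z normal to the roof).
- hood_hinge (a point): middle of the hood's hinge line, 88 mm behind the pan's centre and 47 mm above the desk; the hinge axis is y. When the hood is closed the grip point is 190 mm in front (-x) of it and 114 mm above it.
- check_weight: 200 g polished steel check weight: a cylinder 28 mm in diameter and 38 mm high with a 19 mm wide knob on top, 57 mm high in all. Grip the cylinder. Origin at the centre of its underside, z up.
- weight_block: square beech block 74 x 74 x 16 mm, fixed to the desk, with one round well 40 mm in diameter and 7 mm deep, lined with blue felt; the check weight stands in it at the start. Origin at the centre of its underside.
- block_well (a point): centre of the floor of the well, 9 mm above the desk
- green_pot: the dark green paint sample pot (dark green label and lid sticker, white screw cap), 51 mm in diameter, cap 53 mm, 61 mm high, 130 to 250 g. Origin at the centre of its underside, z up. It stands with the mint and the pink pot, in any order.
- mint_pot: pale mint paint sample pot of the same size; leave it alone. Origin at the centre of its underside.
- pink_pot: salmon pink paint sample pot of the same size; leave it alone. Origin at the centre of its underside.
- mug: red and white mug on a green coaster behind the left of the balance, 82 mm in diameter, 92 mm high; leave it alone. Origin at the centre of its underside.

How it is judged:
By the outcome, as a careful person would: the job done as asked, in the order asked, and still so for the second after the job is handed in, with the robot touching nothing.
It also fails if it takes over 72 s, if anything falls off the work surface, if the arm or the gripper's body presses on something with over 40 N, if the wrist force passes 120 N, or if a joint passes its speed limit or range.

## Working session

There is one attempt and no reset: what is moved stays moved. The work goes in short steps, Python scripts to look and compute and a tool call to move; the robot and the scene stay as the last step left them, time stands still between calls to the robot, and variables do not carry over. Pictures are saved under pics/ and viewed, at most 10 in all, crops included, and the job is handed in when it is done.

Besides the shell and the picture viewer there is one more tool, called as a command line: name --argument value ..., lists and objects as JSON in quotes. play_rows: Moves the arm, as the interface text tells. Scaled input: -1 to 1 covers 0.75 m each way for a shift and 90 degrees each way for a turn. Its arguments: {"type":"object","properties":{"moves":{"type":"array","items":{"type":"number"}},"grip_force":{"type":"number"}},"required":["moves"]}

```bash
mkdir -p pics
cat > h.py <<'E'
import numpy as np, cv2
from rig import *
def save(c,n):
    p,d=read_camera(c); cv2.imwrite(f'pics/{n}.png',p[:,:,::-1]); return p,d
def world(c,uv,z):  # ray through pixel(s) uv, z-depth -> world
    i=camera_info(c); K=np.array([[i['fx'],0,i['cx']],[0,i['fy'],i['cy']],[0,0,1.]])
    n=cv2.undistortPoints(np.float64(uv).reshape(-1,1,2),K,np.float64(i['distortion'])).reshape(-1,2)
    P=np.c_[n,np.ones(len(n))]*np.reshape(z,(-1,1))
    return P@np.array(i['orientation']).T+np.array(i['xyz'])
def cloud(c,mask,d):
    v,u=np.nonzero(mask&(d>0)); return world(c,np.c_[u,v],d[v,u])
E
python3 - <<'E'
from h import *
np.set_printoptions(precision=4,suppress=True)
s=sense(); print(s['clock'],s['eef_pos'],np.array(s['ee_rot']),s['grip_width'])
for c in ['scene','top','wrist']:
    save(c,c+'0'); i=camera_info(c); print(c,i['xyz'],np.array(i['orientation'])[:,2])
    for n in ['balance','pan_top','hood_handle','check_weight','weight_block','green_pot','mint_pot','pink_pot','mug']:
        print(n,[(np.round(r['position'],3),round(r['confidence'],2)) for r in find_in(c,n)[:2]])
cv2.imwrite('pics/both.png',cv2.resize(np.vstack([cv2.imread('pics/scene0.png'),cv2.imread('pics/top0.png')]),(400,600)) )
E
```

```text
0.0 [ 0.1236 -0.5099  0.2305] [[ 0.9719  0.2355 -0.0003]
 [ 0.2355 -0.9719  0.0015]
 [ 0.0001 -0.0016 -1.    ]] 0.0857309797437095
scene [ 0.6604 -0.8862  0.7956] [-0.1053  0.7937 -0.5992]
balance [(array([ 0.541, -0.092,  0.125]), 0.97)]
pan_top []
hood_handle [(array([ 0.553, -0.085,  0.148]), 0.9)]
check_weight [(array([ 0.44 , -0.328,  0.043]), 0.92), (array([ 0.547, -0.084,  0.141]), 0.68)]
weight_block [(array([ 0.444, -0.336,  0.015]), 0.74)]
green_pot [(array([0.456, 0.219, 0.063]), 0.69)]
mint_pot [(array([0.438, 0.333, 0.042]), 0.7), (array([0.454, 0.223, 0.064]), 0.67)]
pink_pot [(array([0.569, 0.238, 0.064]), 0.53)]
mug [(array([0.675, 0.155, 0.072]), 0.89)]
top [0.4344 0.0053 1.1447] [ 0.1071  0.0005 -0.9942]
balance [(array([ 0.52 , -0.016,  0.146]), 0.62)]
pan_top []
hood_handle [(array([ 0.544, -0.024,  0.152]), 0.88), (array([ 0.521, -0.02 ,  0.148]), 0.16)]
check_weight [(array([ 0.437, -0.311,  0.047]), 0.72)]
weight_block [(array([ 0.439, -0.321,  0.016]), 0.6)]
green_pot [(array([0.459, 0.225, 0.064]), 0.82), (array([ 0.435, -0.314,  0.014]), 0.54)]
mint_pot [(array([0.439, 0.346, 0.063]), 0.71)]
pink_pot [(array([0.563, 0.244, 0.057]), 0.93)]
mug [(array([0.673, 0.176, 0.071]), 0.57), (array([0.459, 0.225, 0.063]), 0.26)]
wrist [ 0.204  -0.491   0.3734] [-0.311  -0.0747 -0.9475]
balance []
pan_top []
hood_handle []
check_weight []
weight_block []
green_pot []
mint_pot []
pink_pot []
mug []
```

View pics/scene0.png

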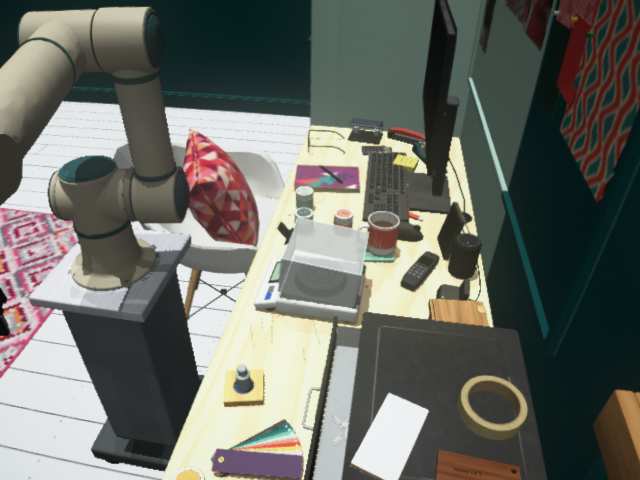

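View pics/top0.png

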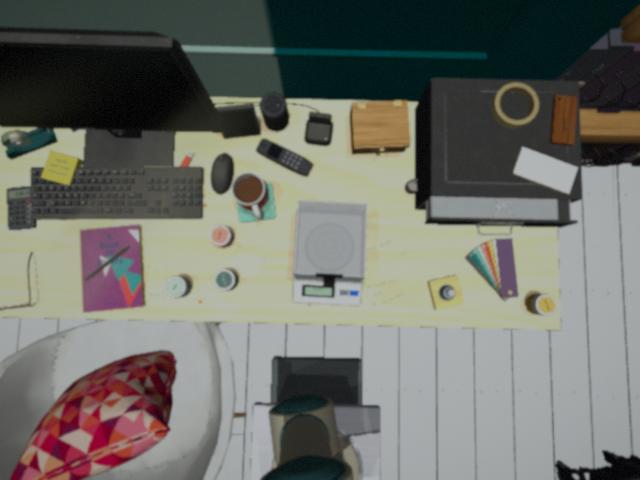

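```bash
cat > m.py <<'E'
from h import *
np.set_printoptions(precision=4,suppress=True)
def circ(P): # circle fit
    A=np.c_[2*P[:,:2],np.ones(len(P))]; b=(P[:,:2]**2).sum(1); s=np.linalg.lstsq(A,b,rcond=None)[0]; return s[:2],np.sqrt(s[2]+s[0]**2+s[1]**2)
if __name__=='__main__':
  for c in ['top','scene']:
    p,d=read_camera(c); m=np.ones(d.shape,bool); P=cloud(c,m,d)
    B=P[(abs(P[:,0]-.53)<.2)&(abs(P[:,1]+.02)<.15)]
    print(c,'hist z',[(int(k*10),int(n)) for n,k in zip(*np.histogram(B[:,2]*1000,bins=np.arange(-5,190,10))) if n>10][:0], np.histogram(B[:,2]*1000,bins=np.arange(-5,190,10))[0])
    R=B[(B[:,2]>.12)]
    R=R[R[:,0]>.5+.06]; 
    if len(R)>50:
        A=np.c_[R[:,:2],np.ones(len(R))]; k=np.linalg.lstsq(A,R[:,2],rcond=None)[0]; print('roof plane',k,'res',np.std(A@k-R[:,2]))
    for n,lo,hi in [('roof',.125,.2),('body',.036,.055),('bodyall',.02,.2)]:
        Q=B[(B[:,2]>lo)&(B[:,2]<hi)]
        if len(Q)>20: print(n,len(Q),cv2.minAreaRect(np.float32(Q[:,:2]*1000)))
    for n in ['check_weight','weight_block','green_pot','mint_pot','pink_pot','hood_handle','mug']:
        r=regions_of(c,n)
        for q in r[:1]:
            Q=cloud(c,q['mask'],d); 
            zt=np.percentile(Q[:,2],95); T=Q[Q[:,2]>zt-.006]
            print(n,round(q['confidence'],2),len(Q),'ztop',zt,'topmean',T.mean(0),'rect',np.round(cv2.minAreaRect(np.float32(T[:,:2]*1000)),1) if 0 else cv2.minAreaRect(np.float32(T[:,:2]*1000)))
E
python3 m.py
```

```text
top hist z [] [9177  207  152  717  714   28    0   47   24   33   28   41   24   22
  724 3067 1631   53   43]
roof plane [-0.1036  0.0041  0.2092] res 0.0017668529574187484
roof 5591 ((544.3692626953125, -22.017494201660156), (162.5099334716797, 195.46969604492188), 88.46007537841797)
body 641 ((494.2811279296875, 19.370513916015625), (265.92816162109375, 138.39495849609375), 44.5185546875)
bodyall 7384 ((522.697021484375, -20.486679077148438), (177.518798828125, 238.29396057128906), 88.67329406738281)
check_weight 0.58 144 ztop 0.06857290765726576 topmean [ 0.439  -0.3187  0.0663] rect ((439.41973876953125, -318.901611328125), (16.505029678344727, 17.030134201049805), 61.37882995605469)
weight_block 0.89 797 ztop 0.01960373155505768 topmean [ 0.439  -0.3205  0.0166] rect ((439.060791015625, -321.1195373535156), (75.73616027832031, 74.35462188720703), 13.933503150939941)
green_pot 0.57 396 ztop 0.06474350472381551 topmean [0.4573 0.2327 0.0617] rect ((456.908447265625, 232.92141723632812), (48.540592193603516, 49.40318298339844), 43.14400100708008)
mint_pot 0.84 525 ztop 0.06447639
[... 1783 characters left out ...]
.06191452198029786 topmean [0.44   0.3435 0.0598] rect ((446.20440673828125, 315.9931640625), (50.320716857910156, 123.16764831542969), 11.017680168151855)
pink_pot 0.73 355 ztop 0.0631299883701587 topmean [0.5684 0.2322 0.0667] rect ((577.7947387695312, 163.88580322265625), (49.77425765991211, 227.44602966308594), 6.619322776794434)
hood_handle 0.56 6266 ztop 0.1582658283236308 topmean [ 0.5005 -0.0273  0.1575] rect ((507.8273620605469, -22.793136596679688), (165.43006896972656, 118.59868621826172), 80.5589370727539)
mug 0.75 1273 ztop 0.09846575677612267 topmean [0.6764 0.1729 0.0979] rect ((661.5072021484375, 123.76490783691406), (193.58554077148438, 76.52006530761719), 73.63691711425781)
```

Run:
```python
import cv2
a=cv2.imread('pics/top0.png')[190:320,150:480]; b=cv2.imread('pics/scene0.png')[170:420,210:400]
cv2.imwrite('pics/c1.png',cv2.resize(a,None,fx=2.4,fy=2.4,interpolation=cv2.INTER_CUBIC))
```

```text
(no output)
```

View pics/c1.png

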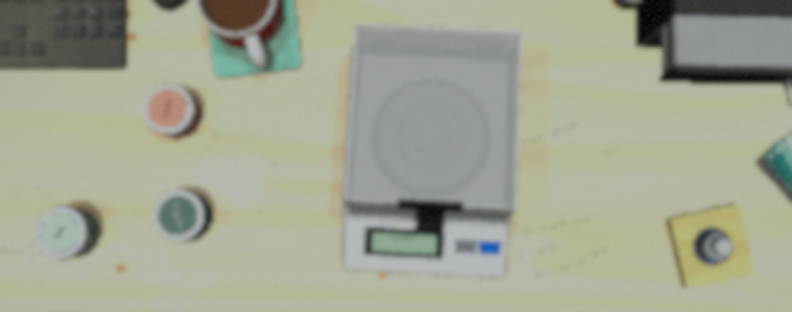

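The top view shows the hood about 0.1 rad ajar, with its lip at pixel (328,281). The check weight is at (447,293), the green pot at (227,280), pink at (221,236) and mint at (177,286).

A row can only shift the tool and turn it about z. First I'll test in free space what happens to the tilt when a pose is out of reach.

play_rows --moves '[1,0,-0.07,0.05,0,1,0,-0.14,0.1,0,1,0,-0.21,0.1,0,1,0,-0.28,0.1,0,1,0,-0.36,0.1,0,1,0,-0.44,0.1,0,1,0,-0.52,0.1,0,1,0,-0.52,0.1,0]'

```text
clock: 3.3
eef_pos: [0.1099, -0.7843, 0.2645]
ee_rot: [[0.972, 0.235, 0.006], [0.235, -0.971, -0.044], [-0.004, 0.044, -0.999]]
wrist_force: [0.3, -0.1, 1.6]
grip_width: 0.0855
gripper_force: 0.0
```

Run:
```python
from h import *
np.set_printoptions(precision=3,suppress=True)
s=sense(); print(s['clock'],np.array(s['eef_pos']),np.array(s['ee_rot']),np.array(s['joint_positions']))
```

```text
3.3 [ 0.11  -0.784  0.264] [[ 0.972  0.235  0.006]
 [ 0.235 -0.971 -0.044]
 [-0.004  0.044 -0.999]] [-84.735  55.257   6.994   0.125 115.222  -8.292]
```

play_rows --moves '[1,0,-0.3,0,0,1,0,-0.6,0,0,1,0,-0.9,0,0,1,0,-0.9,0,0,1,0,-0.9,0,0,1,0,-0.9,0,0]'

```text
clock: 4.05
eef_pos: [0.0818, -0.8332, 0.1739]
ee_rot: [[0.972, 0.235, 0.01], [0.235, -0.968, -0.086], [-0.01, 0.086, -0.996]]
wrist_force: [0.2, -0.7, -0.3]
grip_width: 0.0854
gripper_force: 0.0
```

play_rows --moves '[1,0,0,0,0,1,0,0,0,0]'

```text
clock: 4.3
eef_pos: [0.0822, -0.8331, 0.1754]
ee_rot: [[0.972, 0.235, 0.01], [0.235, -0.968, -0.087], [-0.01, 0.087, -0.996]]
wrist_force: [0.5, -0.1, 0.0]
grip_width: 0.0858
gripper_force: 0.0
```

play_rows --moves '[1,0,0.1,0,0,1,0,0.2,0,0,1,0,0.2,0,0]'

```text
clock: 4.68
eef_pos: [0.0824, -0.7085, 0.1776]
ee_rot: [[0.972, 0.235, 0.01], [0.235, -0.968, -0.089], [-0.011, 0.089, -0.996]]
wrist_force: [0.5, -1.0, 1.1]
grip_width: 0.0853
gripper_force: 0.0
```

The out-of-reach tilt persists: the commanded pose becomes the one actually reached, so tilt can be built up. Commanding a high pose drives J5 to its limit, which should force an outward tilt much faster.

play_rows --moves '[1,0,0.05,0.08,0,1,0,0.09,0.15,0,1,0,0.13,0.23,0,1,0,0.17,0.3,0,1,0,0.21,0.37,0,1,0,0.25,0.44,0,1,0,0.28,0.52,0,1,0,0.32,0.6,0,1,0,0.35,0.67,0,1,0,0.38,0.75,0,1,0,0.4,0.83,0,1,0,0.42,0.9,0,1,0,0.44,1,0]'

```text
clock: 6.3
eef_pos: [0.0713, -0.347, 0.7135]
ee_rot: [[0.972, 0.235, 0.014], [0.235, -0.966, -0.108], [-0.011, 0.108, -0.994]]
wrist_force: [-1.2, -0.4, -1.1]
grip_width: 0.0856
gripper_force: 0.0
```

Run:
```python
from h import *
np.set_printoptions(precision=3,suppress=True)
s=sense(); print(s['clock'],np.array(s['eef_pos']),np.array(s['ee_rot']),np.array(s['joint_positions']))
```

```text
6.3 [ 0.071 -0.347  0.713] [[ 0.972  0.235  0.014]
 [ 0.235 -0.966 -0.108]
 [-0.011  0.108 -0.994]] [-84.559  11.007   6.966   0.566 155.802  -7.659]
```

play_rows --moves '[1,0,0.15,0.1,0,1,0,0.3,0.1,0,1,0,0.45,0.1,0,1,0,0.6,0.1,0,1,0,0.6,0.1,0,1,0,0.6,0.1,0]'

```text
clock: 7.05
eef_pos: [0.1538, -0.2568, 0.745]
ee_rot: [[0.972, 0.232, 0.039], [0.235, -0.952, -0.197], [-0.009, 0.201, -0.98]]
wrist_force: [0.4, -0.5, 0.4]
grip_width: 0.0852
gripper_force: 0.0
```

Run:
```python
from h import *
np.set_printoptions(precision=3,suppress=True)
s=sense(); print(s['clock'],np.array(s['eef_pos']),np.array(s['ee_rot']),np.array(s['joint_positions']))
```

```text
7.05 [ 0.154 -0.257  0.745] [[ 0.972  0.232  0.039]
 [ 0.235 -0.952 -0.197]
 [-0.009  0.201 -0.98 ]] [-63.236   5.45    6.969  -7.75  156.207   5.711]
```

play_rows --moves '[1,-0.5,0.9,0.4,0,1,-0.5,0.9,0.4,0,1,-0.5,0.9,0.4,0,1,-0.5,0.9,0.4,0,1,-0.5,0.9,0.4,0,1,-0.5,0.9,0.4,0,1,-0.5,0.9,0.4,0,1,-0.5,0.9,0.4,0]'

```text
clock: 8.05
eef_pos: [0.1477, -0.1767, 0.775]
ee_rot: [[0.972, 0.227, 0.06], [0.234, -0.922, -0.308], [-0.014, 0.313, -0.95]]
wrist_force: [0.4, -0.4, 0.3]
grip_width: 0.0851
gripper_force: 0.0
```

Run:
```python
from h import *
np.set_printoptions(precision=3,suppress=True)
s=sense(); print(s['clock'],np.array(s['eef_pos']),np.array(s['ee_rot']),np.array(s['joint_positions']))
```

```text
8.05 [ 0.148 -0.177  0.775] [[ 0.972  0.227  0.06 ]
 [ 0.234 -0.922 -0.308]
 [-0.014  0.313 -0.95 ]] [-48.085  -0.808   7.03  -23.45  156.182   5.311]
```

play_rows --moves '[1,-0.8,0.9,0.4,0,1,-0.8,0.9,0.4,0,1,-0.8,0.9,0.4,0,1,-0.8,0.9,0.4,0,1,-0.8,0.9,0.4,0,1,-0.8,0.9,0.4,0,1,-0.8,0.9,0.4,0,1,-0.8,0.9,0.4,0,1,-0.8,0.9,0.4,0,1,-0.8,0.9,0.4,0,1,-0.8,0.9,0.4,0,1,-0.8,0.9,0.4,0,1,-0.8,0.9,0.4,0]'

```text
clock: 9.68
eef_pos: [0.0171, -0.0819, 0.8059]
ee_rot: [[0.974, 0.216, 0.072], [0.225, -0.863, -0.452], [-0.036, 0.457, -0.889]]
wrist_force: [-0.2, 0.0, -0.4]
grip_width: 0.0851
gripper_force: 0.0
```

Run:
```python
from h import *
np.set_printoptions(precision=3,suppress=True)
s=sense(); print(s['clock'],np.array(s['eef_pos']),np.array(s['ee_rot']),np.array(s['joint_positions']))
```

```text
9.675 [ 0.017 -0.082  0.806] [[ 0.974  0.216  0.072]
 [ 0.225 -0.863 -0.452]
 [-0.036  0.457 -0.889]] [-30.901 -13.045   7.023 -60.401 156.189 -15.939]
```

play_rows --moves '[1,0.06,-0.04,-0.04,-0.11,1,0.12,-0.07,-0.08,-0.22,1,0.18,-0.11,-0.12,-0.33,1,0.24,-0.15,-0.17,-0.44,1,0.3,-0.18,-0.21,-0.55,1,0.36,-0.22,-0.25,-0.66,1,0.39,-0.24,-0.27,-0.77,1,0.39,-0.24,-0.27,-0.88,1,0.39,-0.24,-0.27,-1,1,0.39,-0.24,-0.27,-1]'

```text
clock: 10.92
eef_pos: [0.3105, -0.2632, 0.6019]
ee_rot: [[0.225, -0.862, -0.455], [-0.974, -0.217, -0.071], [-0.038, 0.459, -0.888]]
wrist_force: [-0.1, 0.8, -0.3]
grip_width: 0.0858
gripper_force: 0.0
```

```bash
cat > st.py <<'E'
from h import *
np.set_printoptions(precision=3,suppress=True)
s=sense(); R=np.array(s['ee_rot']); h=R[:2,2]; az=lambda v:np.degrees(np.arctan2(v[1],v[0]))
print(s['clock'],np.array(s['eef_pos']),'J',np.array(s['joint_positions']),'x az',az(R[:2,0]),'lean az',az(h),'tilt',np.degrees(np.arccos(-R[2,2])),'xz',R[2,0],'yz',R[2,1],'w',s['grip_width'])
E
python3 st.py
```

```text
10.925 [ 0.311 -0.263  0.602] J [-33.277  15.307  25.818 -43.389 153.295  96.34 ] x az -76.96025953996799 lean az -171.16740513775486 tilt 27.41206447447735 xz -0.03801963927034583 yz 0.45881416330711305 w 0.08579094612494945
```

play_rows --moves '[1,-0.4,0.33,0.5,0,1,-0.4,0.33,0.5,0,1,-0.4,0.33,0.5,0,1,-0.4,0.33,0.5,0,1,-0.4,0.33,0.5,0,1,-0.4,0.33,0.5,0,1,-0.4,0.33,0.5,0,1,-0.4,0.33,0.5,0]'

```text
clock: 11.92
eef_pos: [0.052, -0.1581, 0.6995]
ee_rot: [[0.237, -0.888, -0.393], [-0.971, -0.224, -0.08], [-0.017, 0.401, -0.916]]
wrist_force: [0.4, -0.2, -0.2]
grip_width: 0.0855
gripper_force: 0.0
```

```bash
python3 st.py
```

```text
11.925 [ 0.052 -0.158  0.7  ] J [-49.964 -15.148  39.336 -60.404 156.087  60.106] x az -76.263538451282 lean az -168.53719133033877 tilt 23.661650278758316 xz -0.01738064150688263 yz 0.400958278118903 w 0.08545725990076905
```

play_rows --moves '[1,0,0,0,-0.12,1,0,0,0,-0.24,1,0,0,0,-0.36,1,0,0,0,-0.48]'

```text
clock: 12.42
eef_pos: [-0.0013, -0.1838, 0.6787]
ee_rot: [[-0.42, -0.803, -0.423], [-0.906, 0.4, 0.141], [0.056, 0.442, -0.895]]
wrist_force: [0.4, -0.2, 0.0]
grip_width: 0.0854
gripper_force: 0.0
```

```bash
python3 st.py
```

```text
12.425 [-0.001 -0.184  0.679] J [-70.734 -14.122  43.383 -60.4   156.085  79.84 ] x az -114.86778602982628 lean az 161.59677913708003 tilt 26.442820352631795 xz 0.055906863928173824 yz 0.44178104772780624 w 0.08536949790346289
```

play_rows --moves '[1,-0.044,0.004,0,-0.119,1,-0.088,0.017,0,-0.238,1,-0.13,0.037,0,-0.357,1,-0.167,0.065,0,-0.475,1,-0.197,0.1,0,-0.594,1,-0.22,0.139,0,-0.713,1,-0.237,0.181,0,-0.832,1,-0.244,0.227,0,-0.95,1,-0.243,0.272,0,-1]'

```text
clock: 13.55
eef_pos: [-0.1831, 0.0213, 0.6784]
ee_rot: [[-0.906, 0.398, 0.143], [0.419, 0.803, 0.423], [0.054, 0.443, -0.895]]
wrist_force: [-0.0, -0.4, 0.5]
grip_width: 0.0852
gripper_force: 0.0
```

```bash
python3 st.py
```

```text
13.55 [-0.183  0.021  0.678] J [-165.179  -15.324   44.326  -59.554  154.417   76.445] x az 155.17151899612307 lean az 71.37215182869313 tilt 26.498002957139377 xz 0.05376937013020412 yz 0.4429147859031232 w 0.08524084668980648
```

Now J1 and J4 are both at their limits; turning further should spin the tool about its own axis.

play_rows --moves '[1,0,0,0,-0.12,1,0,0,0,-0.24,1,0,0,0,-0.36,1,0,0,0,-0.48]'

```text
clock: 14.05
eef_pos: [-0.1904, 0.017, 0.6495]
ee_rot: [[-0.534, 0.801, 0.27], [0.812, 0.396, 0.429], [0.237, 0.449, -0.862]]
wrist_force: [-0.1, 0.4, 0.5]
grip_width: 0.0853
gripper_force: 0.0
```

```bash
python3 st.py
```

```text
14.05 [-0.19   0.017  0.65 ] J [-166.201  -14.863   50.17   -60.4    156.083  109.936] x az 123.3261481178137 lean az 57.8081810084889 tilt 30.488515324322133 xz 0.2370392349386074 yz 0.44858922965165904 w 0.08533096910286507
```

play_rows --moves '[1,0,0,0,-0.12,1,0,0,0,-0.24,1,0,0,0,-0.36,1,0,0,0,-0.48,1,0,0,0,-0.6,1,0,0,0,-0.72]'

```text
clock: 14.8
eef_pos: [-0.2022, -0.0049, 0.5985]
ee_rot: [[0.143, 0.938, 0.317], [0.89, -0.261, 0.373], [0.433, 0.229, -0.872]]
wrist_force: [-0.5, 0.8, 0.1]
grip_width: 0.0855
gripper_force: 0.0
```

```bash
python3 st.py
```

```text
14.8 [-0.202 -0.005  0.599] J [-166.196  -16.768   58.628  -45.018  156.078  167.448] x az 80.9040267727877 lean az 49.68427324553912 tilt 29.29964941240016 xz 0.4326584541672779 yz 0.2286845498455349 w 0.08553886387280636
```

play_rows --moves '[1,0,0,0.08,-0.06,1,0,0,0.16,-0.12,1,0,0,0.24,-0.18,1,0,0,0.32,-0.24,1,0,0,0.4,-0.3]'

```text
clock: 15.42
eef_pos: [-0.2322, 0.0066, 0.6565]
ee_rot: [[0.387, 0.88, 0.276], [0.769, -0.473, 0.43], [0.509, 0.046, -0.86]]
wrist_force: [-0.3, -0.4, 0.2]
grip_width: 0.0851
gripper_force: 0.0
```

```bash
python3 st.py
```

```text
15.425 [-0.232  0.007  0.656] J [-166.212   -7.819   43.458  -60.389  156.116  167.482] x az 63.29330798132705 lean az 57.34598827107741 tilt 30.720041525529048 xz 0.5088073298750191 yz 0.04556688312961591 w 0.08510983438613061
```

play_rows --moves '[1,0,0,0.08,-0.05,1,0,0,0.16,-0.1]'

```text
clock: 15.68
eef_pos: [-0.2413, 0.0044, 0.6714]
ee_rot: [[0.412, 0.88, 0.235], [0.774, -0.474, 0.42], [0.481, 0.009, -0.877]]
wrist_force: [-0.0, 0.4, 0.8]
grip_width: 0.0852
gripper_force: 0.0
```

```bash
python3 st.py
```

```text
15.675 [-0.241  0.004  0.671] J [-166.239   -5.392   38.226  -60.41   156.154  167.542] x az 61.971991688408565 lean az 60.730078803583886 tilt 28.74630643984798 xz 0.4808454001754198 yz 0.009139482527053589 w 0.0852086507814478
```

Tilt is now 28.7° with the closing axis level. Next I bring the tool round to the front of the hood.

play_rows --moves '[1,0.03,-0.07,0,0,1,0.05,-0.14,0,0,1,0.08,-0.21,0,0,1,0.1,-0.28,0,0,1,0.12,-0.34,0,0,1,0.19,-0.38,-0.03,0,1,0.26,-0.42,-0.06,-0.1,0.1,0.33,-0.45,-0.09,-0.2,0.1,0.4,-0.48,-0.12,-0.3,0.1,0.46,-0.49,-0.15,-0.4,0.1,0.52,-0.45,-0.18,-0.5,0.1,0.57,-0.4,-0.22,-0.6,0.1,0.63,-0.35,-0.26,-0.7,0.1,0.68,-0.3,-0.3,-0.707,0.1,0.73,-0.25,-0.34,-0.707,0.1,0.78,-0.19,-0.38,-0.707,0.1,0.83,-0.13,-0.42,-0.707,0.1,0.88,-0.08,-0.45,-0.707,0.1,0.93,-0.035,-0.46,-0.707,0.1,0.93,-0.035,-0.46,-0.707]'

```text
clock: 18.18
eef_pos: [-0.0037, 0.0624, 0.5363]
ee_rot: [[0.412, 0.879, 0.239], [0.773, -0.476, 0.42], [0.483, 0.012, -0.876]]
wrist_force: [0.1, 0.8, 0.4]
grip_width: 0.047
gripper_force: 0.0
```

```bash
python3 st.py
python3 - <<'E'
from h import *
np.set_printoptions(precision=3,suppress=True)
p,d=save('wrist','w1'); i=camera_info('wrist'); print(i['xyz'],np.array(i['orientation'])[:,2])
for n in ['hood_handle','pan_top']: print(n,[(np.round(r['position'],3),r['confidence']) for r in find_in('wrist',n)[:2]])
E
```

```text
18.175 [-0.004  0.062  0.536] J [-166.28   -52.001   85.04   -60.401  156.187  167.621] x az 61.93344056359705 lean az 60.35097388361039 tilt 28.876556335539586 xz 0.48278288369150035 yz 0.011679139822543943 w 0.04700216663882128
[-0.004  0.066  0.7  ] [ 0.095  0.151 -0.984]
hood_handle []
pan_top [(array([0.461, 0.027, 0.068]), 0.18)]
```

View pics/w1.png

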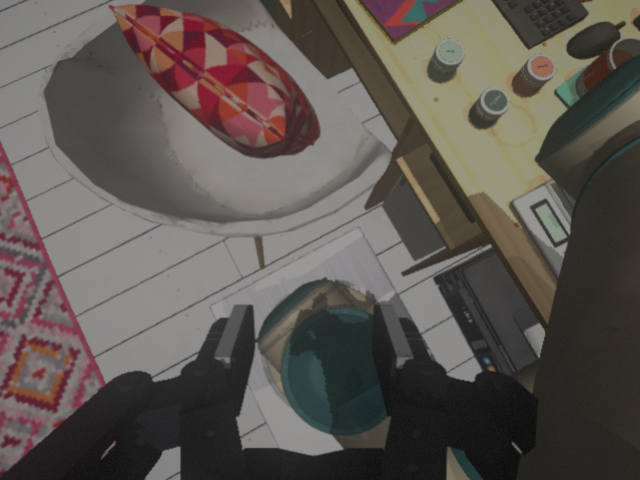

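The arm was jammed against the J1, J4 and J6 limits, so it did not follow. The picture shows the gripper above the robot's own base, with the green pot at (490,107). I'll unwind by turning the positive way while circling back round.

play_rows --moves '[0.1,-0.075,-0.03,0.03,0.1,0.1,-0.155,-0.056,0.085,0.2,0.1,-0.22,-0.083,0.14,0.31,0.1,-0.29,-0.11,0.165,0.43,0.1,-0.34,-0.163,0.165,0.55,0.1,-0.355,-0.216,0.165,0.67,0.1,-0.355,-0.283,0.165,0.79,0.1,-0.33,-0.35,0.165,0.9,0.1,-0.29,-0.4,0.165,1]'

```text
clock: 19.45
eef_pos: [-0.2208, -0.2401, 0.6588]
ee_rot: [[-0.776, 0.471, -0.42], [0.406, 0.882, 0.24], [0.483, 0.015, -0.875]]
wrist_force: [-0.7, -0.2, 0.1]
grip_width: 0.0471
gripper_force: 0.0
```

```bash
python3 st.py
```

```text
19.45 [-0.221 -0.24   0.659] J [-115.09    -7.733   42.346  -46.019  137.949  145.886] x az 152.361215114953 lean az 150.28385204420033 tilt 28.916561122000516 xz 0.48329187350605873 yz 0.01534471618471347 w 0.04706775777631067
```

play_rows --moves '[0.1,0.068,-0.067,0,0.119,0.1,0.135,-0.12,0,0.238,0.1,0.215,-0.147,0,0.357,0.1,0.295,-0.16,-0.02,0.475,0.1,0.36,-0.16,-0.04,0.594,0.1,0.43,-0.147,-0.07,0.713,0.1,0.495,-0.133,-0.1,0.832,0.1,0.56,-0.093,-0.13,0.95,0.1,0.615,-0.04,-0.16,1]'

```text
clock: 20.58
eef_pos: [0.2412, -0.2664, 0.5388]
ee_rot: [[-0.409, -0.881, -0.238], [-0.774, 0.473, -0.42], [0.483, 0.013, -0.875]]
wrist_force: [1.0, -0.6, 0.3]
grip_width: 0.0468
gripper_force: 0.0
```

```bash
python3 st.py
```

```text
20.575 [ 0.241 -0.266  0.539] J [-31.943 -17.578  67.086 -35.417 123.575 154.294] x az -117.83595992543324 lean az -119.53348610363238 tilt 28.898552604552 xz 0.48309768881700543 yz 0.012534312433683354 w 0.046775081833519264
```

play_rows --moves '[0.1,0.03,0.03,-0.03,0.119,0.1,0.06,0.07,-0.06,0.238,0.1,0.09,0.1,-0.09,0.357,0.1,0.12,0.14,-0.12,0.475,0.1,0.15,0.17,-0.15,0.594,0.1,0.18,0.2,-0.18,0.713,0.1,0.2,0.23,-0.2,0.832,0.1,0.22,0.26,-0.22,0.95,0.1,0.24,0.29,-0.24,1]'

```text
clock: 21.7
eef_pos: [0.4202, -0.0497, 0.3595]
ee_rot: [[0.774, -0.474, 0.421], [-0.41, -0.881, -0.238], [0.484, 0.012, -0.875]]
wrist_force: [0.3, -0.4, -0.8]
grip_width: 0.0471
gripper_force: 0.0
```

play_rows --moves '[0.1,0.01,0.015,-0.03,0.11,0.1,0.03,0.03,-0.06,0.22,0.1,0.04,0.04,-0.08,0.29,0.1,0.04,0.04,-0.08,0.29]'

```text
clock: 22.2
eef_pos: [0.4497, -0.0205, 0.2982]
ee_rot: [[0.877, -0.043, 0.479], [-0.032, -0.999, -0.031], [0.48, 0.012, -0.877]]
wrist_force: [0.7, 0.5, 0.6]
grip_width: 0.0467
gripper_force: 0.0
```

```bash
python3 st.py
cat > pose.py <<'E'
from m import *
# estimate balance pose & handle from clouds
def bal(c):
    p,d=read_camera(c); P=cloud(c,np.ones(d.shape,bool),d); return p,d,P
E
python3 - <<'E'
from h import *
np.set_printoptions(precision=4,suppress=True)
p,d=save('wrist','w2'); i=camera_info('wrist'); print(i['xyz'],np.array(i['orientation'])[:,2])
for n in ['hood_handle','pan_top']: print(n,[(np.round(r['position'],3),r['confidence']) for r in find_in('wrist',n)[:2]])
E
```

```text
22.2 [ 0.45  -0.02   0.298] J [ -8.876 -33.04  106.221   2.556  78.227  83.505] x az -2.069356852917932 lean az -3.659825175130409 tilt 28.703812301373393 xz 0.4801394909510435 yz 0.011693311928469067 w 0.04665795110276861
[ 0.4536 -0.0188  0.4637] [ 0.1756 -0.0189 -0.9843]
hood_handle [(array([ 0.536, -0.02 ,  0.15 ]), 0.58)]
pan_top []
```

View pics/w2.png

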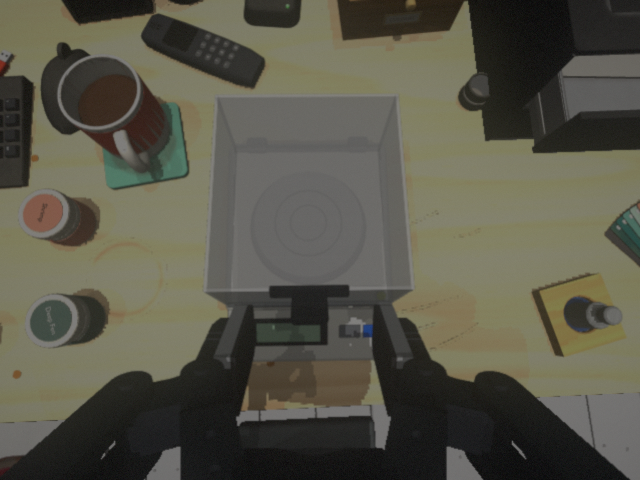

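Run:
```python
from h import *
np.set_printoptions(precision=4,suppress=True)
i=camera_info('wrist'); C=np.array(i['xyz'])
def onplane(uv,z):
    W=world('wrist',[uv],1.0)[0]; r=W-C; return C+r*(z-C[2])/r[2]
print('pan',onplane((308,222),.066)); print('ring L/R',onplane((251,228),.066),onplane((365,228),.066),onplane((308,173),.066))
p,d=read_camera('wrist')
for uv in [(309,296),(309,305),(309,314),(309,320)]: print(uv,world('wrist',[uv],d[uv[1],uv[0]])[0])
for v in (296,305,314): print(v,[world('wrist',[(u,v)],d[v,u])[0][1].round(4) for u in (293,326)])
for uv in [(215,290),(400,290),(220,100),(396,100)]: print('roof',uv,world('wrist',[uv],d[uv[1],uv[0]])[0])
print('weight knob',onplane((605,315),.066),'green',onplane((54,318),.061),world('wrist',[(54,318)],d[318,54])[0])
```

```text
pan [ 0.5455 -0.022   0.066 ]
ring L/R [0.5416 0.0362 0.066 ] [ 0.5369 -0.0799  0.066 ] [ 0.598  -0.0241  0.066 ]
(309, 296) [ 0.4661 -0.0194  0.1708]
(309, 305) [ 0.4595 -0.0192  0.1784]
(309, 314) [ 0.4532 -0.0189  0.1863]
(309, 320) [ 0.4492 -0.0187  0.1879]
296 [np.float64(-0.0077), np.float64(-0.0319)]
305 [np.float64(-0.0078), np.float64(-0.0313)]
314 [np.float64(-0.0078), np.float64(-0.0306)]
roof (215, 290) [0.4741 0.0517 0.1587]
roof (400, 290) [ 0.4682 -0.0888  0.16  ]
roof (220, 100) [0.6399 0.0511 0.1428]
roof (396, 100) [ 0.635  -0.103   0.1418]
weight knob [ 0.4399 -0.3111  0.066 ] green [0.46   0.2314 0.061 ] [0.46   0.2318 0.0606]
```

The view is straight down on the hood, with the lip at (309,305) between the open fingers and the pan rings centred at (308,222). The lip, roof and pan measurements agree: origin (0.544, -0.022), yaw about -2°. Next I grip the lip.

play_rows --moves '[0.1,0.006,0,-0.07,0,0.1,0.012,0.001,-0.13,0,0.1,0.0172,0.001,-0.17,0,0.1,0.0172,0.001,-0.18,0,-1,0.0172,0.001,-0.18,0,-1,0.0172,0.001,-0.18,0,-1,0.0172,0.001,-0.18,0]' --grip_force 35

```text
clock: 23.28
eef_pos: [0.4635, -0.0198, 0.1668]
ee_rot: [[0.874, -0.041, 0.485], [-0.03, -0.999, -0.031], [0.485, 0.013, -0.874]]
wrist_force: [-4.6, -3.8, 3.7]
grip_width: 0.0253
gripper_force: 35.2
```

Gripped (25 mm opening). Now I lift along the arc.

play_rows --moves '[-1,0.0208,-0.001,0.0247,0,-1,0.0442,-0.002,0.0469,0,-1,0.0699,-0.003,0.0665,0,-1,0.0975,-0.004,0.0832,0,-1,0.1268,-0.005,0.0969,0,-1,0.1573,-0.006,0.1073,0,-1,0.1888,-0.007,0.1144,0,-1,0.2209,-0.008,0.118,0,-1,0.2521,-0.009,0.1181,0,-1,0.2521,-0.009,0.1181,0]'

```text
clock: 24.52
eef_pos: [0.6534, -0.0255, 0.255]
ee_rot: [[0.874, -0.04, 0.485], [-0.029, -0.999, -0.029], [0.485, 0.011, -0.874]]
wrist_force: [1.0, 1.9, 2.8]
grip_width: 0.0253
gripper_force: 34.4
```

```bash
python3 st.py
python3 - <<'E'
from h import *
p,d=save('top','t2')
cv2.imwrite('pics/t2c.png',cv2.resize(cv2.imread('pics/t2.png')[150:350,200:480],None,fx=2.5,fy=2.5,interpolation=cv2.INTER_CUBIC))
E
```

```text
24.525 [ 0.653 -0.025  0.255] J [-6.001  2.026 82.564  1.357 66.397 85.899] x az -1.9324491492772962 lean az -3.438155208517013 tilt 29.04250952282494 xz 0.4853302598233925 yz 0.01115309555775143 w 0.025311699262189333
```

View pics/t2c.png

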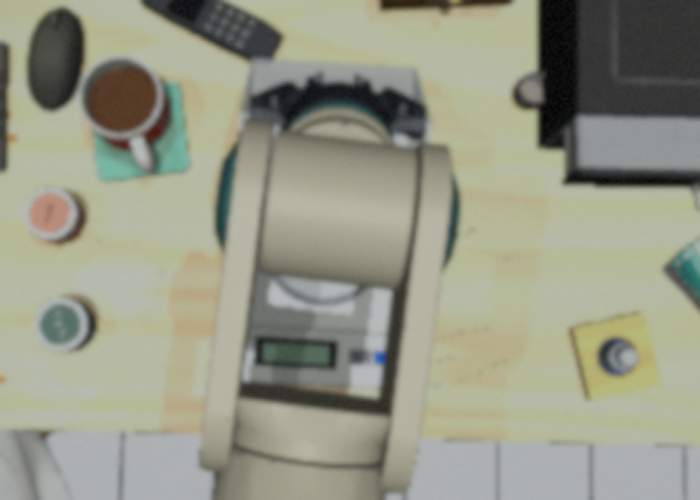

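play_rows --moves '[-1,0.009,0,0,0,-1,0.009,0,0,0]'

```text
clock: 24.82
eef_pos: [0.6567, -0.0256, 0.2544]
ee_rot: [[0.877, -0.04, 0.479], [-0.03, -0.999, -0.03], [0.479, 0.012, -0.877]]
wrist_force: [-22.8, 2.5, 9.2]
grip_width: 0.0248
gripper_force: 33.1
```

On the stop (-23 N). I release, withdraw, and move over to the check weight for a closer look.

play_rows --moves '[0.25,0,0,0,0,0.25,0,0,0,0,0.25,-0.02,0,0.035,0,0.25,-0.04,0,0.07,0,0.25,-0.08,-0.06,0.07,0,0.25,-0.12,-0.125,0.07,0,0.25,-0.16,-0.19,0.05,0,0.25,-0.2,-0.255,0,0,0.25,-0.24,-0.32,-0.05,0,0.25,-0.27,-0.375,-0.09,0,0.25,-0.281,-0.392,-0.14,0,0.25,-0.281,-0.392,-0.15,0]'

```text
clock: 26.32
eef_pos: [0.4462, -0.3202, 0.1377]
ee_rot: [[0.877, -0.044, 0.479], [-0.034, -0.999, -0.028], [0.48, 0.008, -0.877]]
wrist_force: [0.2, -0.2, 0.3]
grip_width: 0.0534
gripper_force: 0.0
```

```bash
python3 st.py
python3 - <<'E'
from h import *
np.set_printoptions(precision=4,suppress=True)
p,d=save('wrist','w3')
for n in ['check_weight','weight_block']:
    for q in regions_of('wrist',n)[:1]:
        Q=cloud('wrist',q['mask'],d); print(n,q['confidence'],len(Q),np.percentile(Q,[1,50,99],axis=0))
        if n=='check_weight':
            for a,b in [(.058,.07),(.043,.05),(.02,.042)]:
                T=Q[(Q[:,2]>a)&(Q[:,2]<b)]; 
                if len(T)>10: print(a,len(T),cv2.minAreaRect(np.float32(T[:,:2]*1000)))
        else:
            T=Q[(Q[:,2]>.012)&(Q[:,2]<.02)]; print(cv2.minAreaRect(np.float32(T[:,:2]*1000)))
# hood and pan check through top camera
p,d=save('top','t3'); P=cloud('top',np.ones(d.shape,bool),d)
B=P[(abs(P[:,0]-.62)<.16)&(abs(P[:,1]+.02)<.09)]; H=B[B[:,2]>.17]; print('hood high pts',len(H),np.percentile(H,[1,50,99],axis=0))
cv2.imwrite('pics/w3c.png',cv2.resize(np.hstack([cv2.imread('pics/w3.png'),cv2.resize(cv2.imread('pics/t3.png')[150:350,200:467],(640,480))]),(800,300)))
E
```

```text
26.325 [ 0.446 -0.32   0.138] J [-49.829  -5.996 103.923  22.898  63.375  35.57 ] x az -2.238720145187859 lean az -3.3474931870951123 tilt 28.664504340376578 xz 0.4796108455721531 yz 0.008144837063809135 w 0.05344953422489675
check_weight 0.77 1554 [[ 0.4266 -0.3314  0.0117]
 [ 0.4407 -0.3187  0.0661]
 [ 0.4535 -0.3062  0.0696]]
0.058 811 ((439.98565673828125, -318.4166259765625), (18.378265380859375, 18.301082611083984), 43.10237121582031)
0.043 521 ((440.0443115234375, -318.7794494628906), (25.870988845825195, 27.005996704101562), 87.72103881835938)
weight_block 0.76 10072 [[ 0.4011 -0.3616  0.0115]
 [ 0.4417 -0.3225  0.0198]
 [ 0.4829 -0.2815  0.0218]]
((442.16253662109375, -321.4248352050781), (74.81375885009766, 74.40120697021484), 13.814387321472168)
hood high pts 4140 [[ 0.5475 -0.1029  0.1743]
 [ 0.6004 -0.0234  0.2202]
 [ 0.67    0.0556  0.2767]]
```

View pics/w3c.png

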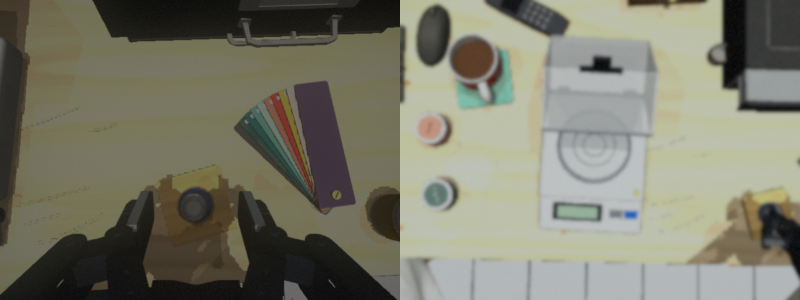

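Left picture: the weight in its block, at (196,205) between the fingers. Right: the hood up, the pan clear. Now I grip the weight.

play_rows --moves '[0.25,0.001,0.001,-0.07,0,0.25,0.002,0.0017,-0.12,0,0.25,0.002,0.0017,-0.15,0,0.25,0.002,0.0017,-0.156,0,0.25,0.002,0.0017,-0.156,0,-1,0.002,0.0017,-0.156,0,-1,0.002,0.0017,-0.156,0,-1,0.002,0.0017,-0.156,0]' --grip_force 40

```text
clock: 27.52
eef_pos: [0.4503, -0.3194, 0.0258]
ee_rot: [[0.874, -0.041, 0.484], [-0.029, -0.999, -0.032], [0.485, 0.014, -0.874]]
wrist_force: [-1.8, 1.9, 7.3]
grip_width: 0.0268
gripper_force: 39.1
```

play_rows --moves '[-1,0,0,0.03,0,-1,0,0,0.08,0,-1,0,0.04,0.12,0,-1,-0.01,0.11,0.133,0,-1,-0.02,0.18,0.133,0,-1,-0.027,0.25,0.133,0,-1,-0.027,0.32,0.133,0,-1,-0.027,0.395,0.11,0,-1,-0.027,0.395,0.095,0,-1,-0.027,0.395,0.095,0]'

```text
clock: 28.78
eef_pos: [0.4286, -0.0225, 0.0943]
ee_rot: [[0.876, -0.04, 0.481], [-0.029, -0.999, -0.03], [0.481, 0.012, -0.876]]
wrist_force: [-0.7, -0.4, -1.5]
grip_width: 0.0266
gripper_force: 40.3
```

```bash
python3 st.py
python3 - <<'E'
from h import *
np.set_printoptions(precision=4,suppress=True)
s=sense(); print(np.array(s['wrist_force']),np.array(s['eef_pos']))
p,d=read_camera('scene')
for q in regions_of('scene','check_weight')[:1]:
    Q=cloud('scene',q['mask'],d); print(q['confidence'],len(Q),np.percentile(Q,[2,50,98],axis=0))
p,d=read_camera('wrist')
for q in regions_of('wrist','check_weight')[:1]:
    Q=cloud('wrist',q['mask'],d); print(q['confidence'],len(Q),np.percentile(Q,[2,50,98],axis=0)); T=Q[Q[:,2]>np.percentile(Q[:,2],98)-.008]; print(len(T),cv2.minAreaRect(np.float32(T[:,:2]*1000)),T[:,2].mean())
p,d=read_camera('top'); P=cloud('top',np.ones(d.shape,bool),d); Q=P[(abs(P[:,0]-.53)<.02)&(abs(P[:,1]+.022)<.03)]; print('pan z',np.percentile(Q[:,2],[10,50,90]))
E
```

```text
28.775 [ 0.429 -0.022  0.094] J [ -9.954 -32.168 129.067   3.779  54.526  80.731] x az -1.888864309670493 lean az -3.5531384243500437 tilt 28.785557261560463 xz 0.48137671442739227 yz 0.012258173369524025 w 0.026620455211386625
[-0.6852 -0.3876 -1.4917] [ 0.4286 -0.0225  0.0943]
0.86 4704 [[ 0.4072 -0.0354  0.1145]
 [ 0.4193 -0.0235  0.1344]
 [ 0.4297 -0.012   0.1366]]
3012 ((417.6724853515625, -23.53838348388672), (18.410343170166016, 18.50678825378418), 42.47685623168945) 0.13508028888070733
pan z [0.0637 0.0665 0.1825]
```

play_rows --moves '[-1,0.03,0,-0.004,0,-1,0.065,0.001,-0.008,0,-1,0.1,0.001,-0.008,0,-1,0.13,0.002,-0.008,0,-1,0.15,0.002,-0.008,0,-1,0.16,0.002,-0.008,0,-1,0.164,0.002,-0.008,0,-1,0.164,0.002,-0.008,0]'

```text
clock: 30.02
eef_pos: [0.552, -0.0214, 0.0892]
ee_rot: [[0.875, -0.041, 0.482], [-0.03, -0.999, -0.03], [0.483, 0.012, -0.876]]
wrist_force: [0.1, 0.2, -1.6]
grip_width: 0.0261
gripper_force: 40.2
```

play_rows --moves '[-1,0,0,-0.004,0,-1,0,0,-0.008,0,-1,0,0,-0.011,0,-1,0,0,-0.013,0,-1,0,0,-0.013,0]'

```text
clock: 30.65
eef_pos: [0.5523, -0.0211, 0.0795]
ee_rot: [[0.875, -0.041, 0.482], [-0.03, -0.999, -0.03], [0.483, 0.012, -0.875]]
wrist_force: [-1.1, -0.1, -0.7]
grip_width: 0.0268
gripper_force: 40.4
```

play_rows --moves '[-0.3,0,0,0,0,-0.2,0,0,0,0,0,0,0,0,0,0.1,0,0,0,0,0.1,0,0,0,0,0.1,0,0,0,0,0.1,0,0,0,0,0.1,0,0,0,0,0.1,0,0,0,0,0.1,0,0,0,0,0.1,0,0,0,0,0.1,0,0,0,0]'

```text
clock: 32.15
eef_pos: [0.5522, -0.0211, 0.0795]
ee_rot: [[0.875, -0.041, 0.482], [-0.03, -0.999, -0.03], [0.483, 0.012, -0.875]]
wrist_force: [0.7, 0.1, 0.3]
grip_width: 0.0469
gripper_force: 0.0
```

Run:
```python
from h import *
np.set_printoptions(precision=4,suppress=True)
s=sense(); print(s['clock'],np.array(s['wrist_force']),np.array(s['eef_pos']),s['grip_width'],s['gripper_force'])
p,d=save('wrist','w4')
for q in regions_of('wrist','check_weight')[:1]:
    Q=cloud('wrist',q['mask'],d); T=Q[Q[:,2]>np.percentile(Q[:,2],98)-.008]; print(q['confidence'],len(T),cv2.minAreaRect(np.float32(T[:,:2]*1000)),T[:,2].mean(),np.percentile(Q,[2,50,98],axis=0))
```

```text
32.15 [0.7097 0.0991 0.2984] [ 0.5522 -0.0211  0.0795] 0.04693019833896406 0.0
```

View pics/w4.png

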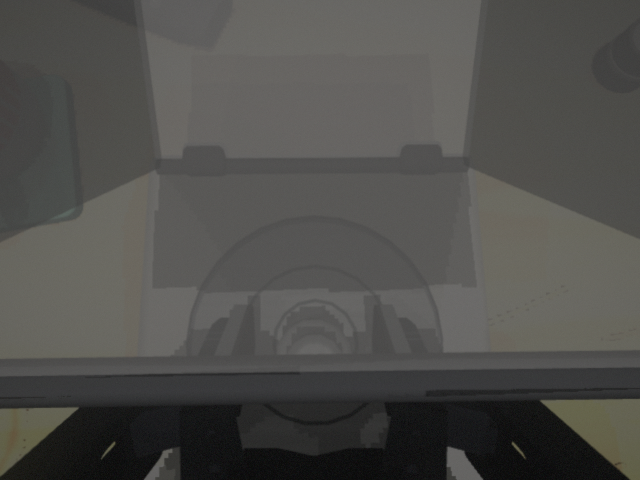

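The weight stands in the centring rings (knob near (315,345)) with the fingers clear, and it has settled. Now I take it back to the block.

play_rows --moves '[-1,0,0,0,0,-1,0,0,0,0,-1,0,0,0,0,-1,0,0,0.005,0,-1,0,0,0.011,0,-1,-0.04,0,0.013,0,-1,-0.1,0,0.013,0,-1,-0.165,-0.003,0.02,0,-1,-0.165,-0.05,0.05,0,-1,-0.16,-0.12,0.055,0,-1,-0.155,-0.19,0.055,0,-1,-0.145,-0.26,0.055,0,-1,-0.14,-0.33,0.03,0,-1,-0.135,-0.385,0,0,-1,-0.135,-0.398,-0.03,0,-1,-0.135,-0.398,-0.03,0]'

```text
clock: 34.25
eef_pos: [0.4498, -0.3192, 0.0548]
ee_rot: [[0.877, -0.042, 0.479], [-0.032, -0.999, -0.028], [0.48, 0.009, -0.877]]
wrist_force: [0.2, -0.0, -1.6]
grip_width: 0.0265
gripper_force: 40.1
```

Run:
```python
from h import *
np.set_printoptions(precision=4,suppress=True)
s=sense(); print(s['clock'],np.array(s['wrist_force']),np.array(s['eef_pos']),s['grip_width'],s['gripper_force'])
p,d=read_camera('wrist')
for q in regions_of('wrist','check_weight')[:1]:
    Q=cloud('wrist',q['mask'],d); T=Q[Q[:,2]>np.percentile(Q[:,2],98)-.008]; print(q['confidence'],len(T),cv2.minAreaRect(np.float32(T[:,:2]*1000)),T[:,2].mean())
for q in regions_of('wrist','weight_block')[:1]:
    Q=cloud('wrist',q['mask'],d); T=Q[(Q[:,2]>.012)&(Q[:,2]<.021)]; print(cv2.minAreaRect(np.float32(T[:,:2]*1000)))
```

```text
34.25 [ 0.2123 -0.014  -1.6158] [ 0.4498 -0.3192  0.0548] 0.026463238250593456 40.09510662755929
0.68 2938 ((439.09130859375, -318.86016845703125), (18.45688247680664, 18.477493286132812), 28.30343246459961) 0.09491503657611639
((440.6981506347656, -321.5896301269531), (74.64921569824219, 74.2481460571289), 13.637977600097656)
```

play_rows --moves '[-1,0.001,-0.003,-0.02,0,-1,0.001,-0.003,-0.034,0,-1,0.001,-0.003,-0.0367,0,-1,0.001,-0.003,-0.0367,0,-0.2,0.001,-0.003,-0.0367,0,0.2,0.001,-0.003,-0.0367,0,0.3,0.001,-0.003,-0.0367,0,0.3,0.001,-0.003,-0.01,0,0.3,0.001,-0.003,0.05,0,0.3,0.001,-0.003,0.1,0]'

```text
clock: 35.65
eef_pos: [0.4518, -0.322, 0.1338]
ee_rot: [[0.875, -0.041, 0.483], [-0.03, -0.999, -0.031], [0.484, 0.013, -0.875]]
wrist_force: [-0.2, -0.3, 0.3]
grip_width: 0.0553
gripper_force: 0.0
```

Run:
```python
from h import *
np.set_printoptions(precision=4,suppress=True)
s=sense(); print(s['clock'],np.array(s['wrist_force']),np.array(s['eef_pos']),s['grip_width'])
p,d=read_camera('wrist')
for q in regions_of('wrist','check_weight')[:1]:
    Q=cloud('wrist',q['mask'],d); T=Q[Q[:,2]>np.percentile(Q[:,2],98)-.008]; print(q['confidence'],len(T),cv2.minAreaRect(np.float32(T[:,:2]*1000)),T[:,2].mean())
for q in regions_of('wrist','weight_block')[:1]:
    Q=cloud('wrist',q['mask'],d); T=Q[(Q[:,2]>.012)&(Q[:,2]<.021)]; print(cv2.minAreaRect(np.float32(T[:,:2]*1000)))
```

```text
35.65 [-0.2337 -0.2941  0.2964] [ 0.4518 -0.322   0.1338] 0.055331982476924405
0.62 859 ((441.48583984375, -323.97357177734375), (18.31446075439453, 18.36310386657715), 88.27481842041016) 0.06885312220417063
((439.8774108886719, -322.35650634765625), (74.38984680175781, 74.28851318359375), 13.518912315368652)
```

play_rows --moves '[0.6,0,0.05,0.04,0,0.9,-0.01,0.13,0.08,0,0.9,-0.02,0.21,0.08,0,0.9,-0.02,0.29,0.08,0,0.9,-0.02,0.37,0.08,0,0.9,-0.02,0.45,0.08,0,0.9,-0.01,0.53,0.08,0,0.9,0,0.61,0.06,0,0.9,0.01,0.69,0.04,0,0.9,0.014,0.74,0.02,0,0.9,0.014,0.74,0.02,0]'

```text
clock: 37.17
eef_pos: [0.4606, 0.2348, 0.1433]
ee_rot: [[0.878, -0.036, 0.478], [-0.025, -0.999, -0.031], [0.478, 0.015, -0.878]]
wrist_force: [-0.3, -0.7, -1.3]
grip_width: 0.081
gripper_force: 0.0
```

Run:
```python
from h import *
np.set_printoptions(precision=4,suppress=True)
s=sense(); print(s['clock'],np.array(s['eef_pos']),np.array(s['ee_rot']),s['grip_width'],np.array(s['joint_positions']))
p,d=save('wrist','w5')
for n in ['green_pot','mint_pot','pink_pot']:
  for q in regions_of('wrist',n)[:1]:
    Q=cloud('wrist',q['mask'],d); T=Q[(Q[:,2]>.052)&(Q[:,2]<.07)]; print(n,q['confidence'],len(T),cv2.minAreaRect(np.float32(T[:,:2]*1000)),T[:,2].mean(), p[q['mask']].mean(0))
p,d=read_camera('top')
for q in regions_of('top','check_weight')[:1]:
    Q=cloud('top',q['mask'],d); zt=np.percentile(Q[:,2],95); T=Q[Q[:,2]>zt-.006]; print('cw',q['confidence'],T.mean(0))
for q in regions_of('top','weight_block')[:1]:
    Q=cloud('top',q['mask'],d); T=Q[(Q[:,2]>.01)&(Q[:,2]<.021)]; print('blk',T.mean(0))
```

```text
37.175 [0.4606 0.2348 0.1433] [[ 0.8779 -0.0364  0.4775]
 [-0.0246 -0.9992 -0.0309]
 [ 0.4783  0.0154 -0.8781]] 0.08103700169147708 [ 31.4952 -12.2839 108.79   -18.4224  60.7914 129.1622]
green_pot 0.84 5850 ((457.9530029296875, 231.22994995117188), (51.20088577270508, 51.96843719482422), 86.84159088134766) 0.06273835829253363 [64.5328 66.4811 60.402 ]
mint_pot 0.6 4205 ((445.8140869140625, 353.6662292480469), (35.418357849121094, 51.97361755371094), 35.5258674621582) 0.06366193891866283 [ 99.3114 105.4471  95.7028]
pink_pot 0.9 5031 ((567.4017333984375, 245.44642639160156), (51.9929313659668, 52.146942138671875), 76.8492431640625) 0.06440304306602988 [108.3612  88.4027  77.8759]
cw 0.72 [ 0.4399 -0.3218  0.0658]
blk [ 0.4385 -0.3205  0.0156]
```

The check weight is seated again (knob top at 0.066 m, as before). Now I grip the green pot.

play_rows --moves '[0.9,0.004,-0.001,-0.07,0,0.9,0.0067,-0.001,-0.13,0,0.9,0.0067,-0.001,-0.165,0,0.9,0.0067,-0.001,-0.177,0,0.9,0.0067,-0.001,-0.177,0,-1,0.0067,-0.001,-0.177,0,-1,0.0067,-0.001,-0.177,0,-1,0.0067,-0.001,-0.177,0]' --grip_force 40

```text
clock: 38.52
eef_pos: [0.4683, 0.2329, 0.0161]
ee_rot: [[0.874, -0.041, 0.485], [-0.03, -0.999, -0.029], [0.486, 0.011, -0.874]]
wrist_force: [-2.4, -2.2, 5.9]
grip_width: 0.0515
gripper_force: 40.5
```

play_rows --moves '[-1,0,0,0.03,0,-1,0,0,0.08,0,-1,-0.01,-0.05,0.12,0,-1,-0.03,-0.12,0.13,0,-1,-0.04,-0.19,0.13,0,-1,-0.05,-0.26,0.13,0,-1,-0.05,-0.32,0.12,0,-1,-0.05,-0.339,0.11,0,-1,-0.05,-0.339,0.11,0,-1,-0.05,-0.339,0.11,0]'

```text
clock: 39.78
eef_pos: [0.4298, -0.0213, 0.0969]
ee_rot: [[0.875, -0.04, 0.482], [-0.029, -0.999, -0.03], [0.483, 0.012, -0.876]]
wrist_force: [0.7, 0.3, -2.4]
grip_width: 0.0516
gripper_force: 42.7
```

Run:
```python
from h import *
np.set_printoptions(precision=4,suppress=True)
s=sense(); print(s['clock'],np.array(s['eef_pos']),np.array(s['wrist_force']),s['grip_width'])
p,d=read_camera('wrist')
for q in regions_of('wrist','green_pot')[:1]:
    Q=cloud('wrist',q['mask'],d); zt=np.percentile(Q[:,2],90); T=Q[(Q[:,2]>zt-.01)]; print(q['confidence'],len(T),cv2.minAreaRect(np.float32(T[:,:2]*1000)),np.percentile(T[:,2],[5,50,95])); A=np.c_[T[:,:2],np.ones(len(T))]; print('slope',np.linalg.lstsq(A,T[:,2],rcond=None)[0])
```

```text
39.775 [ 0.4298 -0.0213  0.0969] [ 0.747   0.3011 -2.3678] 0.05164487859875173
0.86 25505 ((419.781005859375, -20.662050247192383), (50.626529693603516, 53.779052734375), 7.088089942932129) [0.1403 0.1415 0.1427]
slope [-0.0063 -0.0062  0.1441]
```

play_rows --moves '[-1,0.03,0,-0.006,0,-1,0.065,-0.001,-0.011,0,-1,0.1,-0.001,-0.011,0,-1,0.13,-0.001,-0.011,0,-1,0.15,-0.001,-0.011,0,-1,0.16,-0.001,-0.011,0,-1,0.163,-0.001,-0.011,0,-1,0.163,-0.001,-0.011,0]'

```text
clock: 40.88
eef_pos: [0.5518, -0.0223, 0.0884]
ee_rot: [[0.875, -0.04, 0.482], [-0.03, -0.999, -0.03], [0.483, 0.012, -0.876]]
wrist_force: [-0.3, -0.3, -2.7]
grip_width: 0.0516
gripper_force: 42.8
```

play_rows --moves '[-1,0,0,-0.004,0,-1,0,0,-0.008,0,-1,0,0,-0.011,0,-1,0,0,-0.0135,0,-1,0,0,-0.0135,0]'

```text
clock: 41.5
eef_pos: [0.552, -0.0226, 0.0784]
ee_rot: [[0.875, -0.041, 0.482], [-0.03, -0.999, -0.03], [0.483, 0.012, -0.875]]
wrist_force: [-0.6, 0.4, -0.5]
grip_width: 0.0516
gripper_force: 42.7
```

play_rows --moves '[0.35,0,0,0,0,0.5,0,0,0,0,0.75,0,0,0,0,0.75,0,0,0,0,0.75,0,0,0,0,0.75,-0.03,0,0,0,0.75,-0.09,0,0,0,0.75,-0.165,0,0,0,0.75,-0.18,0,0.05,0,0.5,-0.18,0,0.12,0,0.1,-0.17,0,0.2,0,0.1,-0.12,0,0.27,0,0.1,-0.06,0,0.3,0,0.1,0,-0.002,0.31,0,0.1,0.06,-0.003,0.31,0,0.1,0.098,-0.0035,0.307,0,0.1,0.098,-0.0035,0.307,0]'

```text
clock: 43.62
eef_pos: [0.6263, -0.0252, 0.3068]
ee_rot: [[0.876, -0.041, 0.48], [-0.03, -0.999, -0.03], [0.481, 0.012, -0.877]]
wrist_force: [-0.5, -0.5, -0.9]
grip_width: 0.0474
gripper_force: 0.0
```

Run:
```python
from h import *
np.set_printoptions(precision=4,suppress=True)
s=sense(); print(s['clock'],np.array(s['eef_pos']),np.array(s['wrist_force']),s['grip_width'])
p,d=save('wrist','w6'); q,_=save('scene','s6')
a=cv2.imread('pics/w6.png'); b=cv2.resize(cv2.imread('pics/s6.png')[180:420,220:540],(640,480))
cv2.imwrite('pics/v6.png',cv2.resize(np.hstack([a,b]),(800,300)))
for uv in [(u,v) for u in (300,310,320) for v in range(280,420,10)]:
    w=world('wrist',[uv],d[uv[1],uv[0]])[0]
    if w[2]>.23: print(uv,w)
```

```text
43.625 [ 0.6263 -0.0252  0.3068] [-0.5414 -0.5459 -0.8889] 0.0474024446154114
(300, 290) [ 0.6399 -0.0199  0.2784]
(300, 300) [ 0.635  -0.0198  0.2809]
(300, 310) [ 0.6304 -0.0194  0.2718]
(300, 320) [ 0.6253 -0.0188  0.2526]
(300, 330) [ 0.6195 -0.0184  0.2397]
(300, 340) [ 0.6138 -0.0181  0.2377]
(300, 350) [ 0.6079 -0.0178  0.2331]
(300, 360) [ 0.602  -0.0176  0.2304]
(310, 290) [ 0.6397 -0.0247  0.2779]
(310, 300) [ 0.6348 -0.0245  0.2801]
(310, 310) [ 0.6302 -0.0244  0.2702]
(310, 320) [ 0.625  -0.0242  0.251 ]
(310, 330) [ 0.6193 -0.024   0.2405]
(310, 340) [ 0.6136 -0.0238  0.2373]
(310, 350) [ 0.6076 -0.0236  0.2325]
(310, 360) [ 0.6018 -0.0234  0.2302]
(320, 290) [ 0.6395 -0.0296  0.2777]
(320, 300) [ 0.6347 -0.0293  0.2793]
(320, 310) [ 0.63   -0.0294  0.2696]
(320, 320) [ 0.6248 -0.0297  0.251 ]
(320, 330) [ 0.619  -0.0297  0.2394]
(320, 340) [ 0.6133 -0.0296  0.2368]
(320, 350) [ 0.6074 -0.0294  0.233 ]
(320, 360) [ 0.6016 -0.0292  0.231 ]
```

View pics/v6.png

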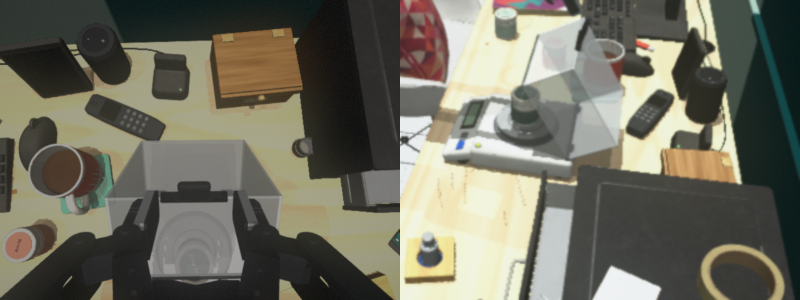

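The pot stands upright on the pan (right view, (523,100)) and the check weight is in its block at (430,245). The raised lip is at wrist pixel (193,187). Next I grip the lip.

play_rows --moves '[0.1,0.01,0,-0.026,0,0.1,0.02,0.001,-0.052,0,0.1,0.028,0.001,-0.072,0,0.1,0.028,0.001,-0.072,0,-1,0.028,0.001,-0.072,0,-1,0.028,0.001,-0.072,0,-1,0.028,0.001,-0.072,0]' --grip_force 35

```text
clock: 44.6
eef_pos: [0.6465, -0.025, 0.2562]
ee_rot: [[0.874, -0.041, 0.484], [-0.03, -0.999, -0.031], [0.485, 0.013, -0.875]]
wrist_force: [-5.4, -3.8, 3.5]
grip_width: 0.025
gripper_force: 34.8
```

play_rows --moves '[-1,-0.0285,0.001,-0.001,0,-1,-0.0567,0.002,-0.0045,0,-1,-0.0845,0.003,-0.0107,0,-1,-0.1116,0.004,-0.0197,0,-1,-0.1377,0.005,-0.0311,0,-1,-0.1625,0.006,-0.0451,0,-1,-0.186,0.007,-0.0613,0,-1,-0.2077,0.008,-0.0797,0,-1,-0.2276,0.0085,-0.1001,0,-1,-0.2423,0.009,-0.1182,0,-1,-0.2528,0.0095,-0.133,0,-1,-0.2597,0.0097,-0.144,0,-1,-0.2597,0.0097,-0.144,0]'

```text
clock: 46.22
eef_pos: [0.4515, -0.0193, 0.1476]
ee_rot: [[0.875, -0.043, 0.483], [-0.029, -0.999, -0.035], [0.484, 0.017, -0.875]]
wrist_force: [-10.7, -14.7, 6.3]
grip_width: 0.0253
gripper_force: 43.1
```

play_rows --moves '[-1,-0.001,-0.002,-0.004,0,-1,-0.002,-0.003,-0.007,0,-1,-0.002,-0.003,-0.007,0]'

```text
clock: 46.6
eef_pos: [0.45, -0.0194, 0.1439]
ee_rot: [[0.875, -0.04, 0.483], [-0.029, -0.999, -0.03], [0.484, 0.013, -0.875]]
wrist_force: [-26.5, -0.3, 18.8]
grip_width: 0.0251
gripper_force: 45.2
```

Run:
```python
from h import *
np.set_printoptions(precision=4,suppress=True)
p,d=read_camera('wrist'); P=cloud('wrist',np.ones(d.shape,bool),d)
R=P[(P[:,0]>.48)&(P[:,0]<.62)&(abs(P[:,1]+.022)<.07)&(P[:,2]>.125)&(P[:,2]<.2)]
A=np.c_[R[:,:2],np.ones(len(R))]; k=np.linalg.lstsq(A,R[:,2],rcond=None)[0]; print(len(R),k,np.std(A@k-R[:,2]),'z at front',k@[.46,-.02,1],'back',k@[.63,-.02,1])
```

```text
78393 [-0.0003  0.0005  0.1427] 0.0005948231110058059 z at front 0.1425271426873109 back 0.14247281829337055
```

The roof is level at 142.5 mm, so the hood is fully closed. I release and withdraw.

play_rows --moves '[0.1,0,0,0,0,0.2,0,0,0,0,0.2,0,0,0,0,0.2,-0.02,0,0.035,0,0.2,-0.04,0,0.08,0,0.2,-0.06,0,0.15,0,0.2,-0.06,0,0.2,0,0.2,-0.06,-0.05,0.22,0,0.2,-0.06,-0.12,0.22,0,0.2,-0.06,-0.2,0.22,0,0.2,-0.06,-0.28,0.22,0,0.2,-0.06,-0.28,0.22,0]'

```text
clock: 48.15
eef_pos: [0.4043, -0.233, 0.3047]
ee_rot: [[0.876, -0.047, 0.48], [-0.036, -0.999, -0.031], [0.481, 0.01, -0.877]]
wrist_force: [0.2, 1.0, -0.2]
grip_width: 0.0513
gripper_force: 0.0
```

Run:
```python
from h import *
np.set_printoptions(precision=4,suppress=True)
p,d=save('top','t9'); P=cloud('top',np.ones(d.shape,bool),d)
R=P[(P[:,0]>.48)&(P[:,0]<.61)&(abs(P[:,1]+.022)<.065)&(P[:,2]>.12)&(P[:,2]<.2)]
A=np.c_[R[:,:2],np.ones(len(R))]; k=np.linalg.lstsq(A,R[:,2],rcond=None)[0]; print(len(R),k,np.std(A@k-R[:,2]))
for n in ['check_weight','mint_pot','pink_pot','mug']:
  for q in regions_of('top',n)[:1]:
    Q=cloud('top',q['mask'],d); zt=np.percentile(Q[:,2],95); print(n,q['confidence'],Q[Q[:,2]>zt-.006].mean(0))
a=cv2.imread('pics/t9.png')[150:350,200:480]; s,_=save('scene','s9'); b=cv2.imread('pics/s9.png')[180:380,220:500]
cv2.imwrite('pics/v9.png',cv2.resize(np.hstack([a,b]),(800,286),interpolation=cv2.INTER_CUBIC))
```

```text
3260 [-0.0009  0.0001  0.1437] 0.0018223350281315932
check_weight 0.67 [ 0.4404 -0.3215  0.0656]
mint_pot 0.74 [0.4369 0.3502 0.0614]
pink_pot 0.82 [0.566  0.2492 0.0612]
```

View pics/v9.png

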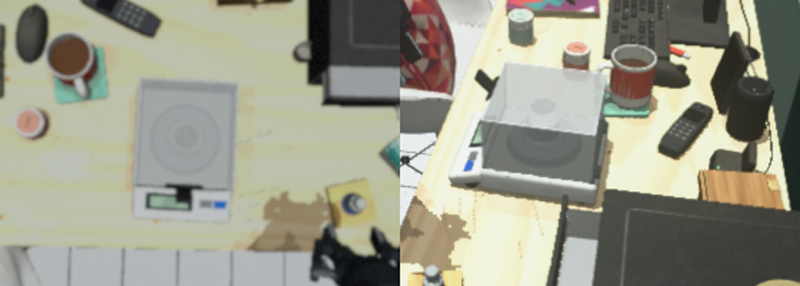

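The hood is flat and closed, with the pot centred in the rings at (185,137) in the top view. The check weight is in its block at (352,203), and the mint pot, pink pot and mug haven't moved. Handing in.

```bash
python3 -c "
from rig import *
print(finish_job())"
```

```text
the job is handed in; nothing more can be done
None
```

The job is handed in at about 49 s on the robot's clock: the check weight was weighed and is back in its well, and the dark green pot stands in the middle of the pan under the fully closed hood. The mint pot, pink pot and mug are where they were.

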